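Nest the sample cups in the purge stand and hold its vent slide at the mark

TASK

Load the purge stand: lower (do not drop) the wider steel cup into the stand's round jacket, then lower the narrow tall cup into the wider one, so that both stand upright, bottomed and let go. Then pull the stand's spring-return vent slide out by its upright handle until its pointer stands on the dark band on the rail, and keep it there: finish while still gripping or hooking the handle, since the slide springs shut if let go. Leave the other things on the bench where they are.

Things in the scene. Friction and masses are not known exactly. Their poses are not given: they have to be found in the camera images.
- mid_cup: Wider of two loose open steel cups: cylinder, 60 mm outer diameter, 75 mm tall, wall 2.5 mm, floor 3 mm, about 0.12 kg. Origin at the centre of its underside, z up its axis. It fits the stand's jacket with 5 mm clearance all round and, bottomed there, stands 38 mm above the jacket's mouth. Grip it across the outside near the rim.
- small_cup: Narrower, taller loose open steel cup: cylinder, 38 mm outer diameter, 112 mm tall, wall 2.5 mm, floor 3 mm, about 0.08 kg. Origin at the centre of its underside, z up its axis. It fits inside the wider cup (inner diameter 55 mm) and, bottomed there, stands 40 mm above its rim. Both cups start side by side left of the bench's middle, either one on the left; grip across the outside near the rim.
- stand: Fixed purge stand, right-hand side of the bench: aluminium base 160 x 170 x 12 mm. Origin on the bench under it; x points away from the robot along the slide's rails, y left, z up. At x 0, y +42 mm the steel jacket, an open round well, outer diameter 82, inner 70 mm, mouth 52 mm above the bench. At y -43 mm the vent slide between two rails along x (tops 24 mm above the bench), spring housing at the rear.
- jacket_floor (a point): Centre of the jacket's inner floor, on the jacket's axis, 15 mm above the bench and 37 mm below the jacket's mouth. The wider cup's origin comes to lie here.
- handle (a point): On the slide's handle, moving with it: an upright steel paddle, 14 mm thick along the stand's x (the pull direction), 34 mm wide along y, top 70 mm above the bench, with a thicker foot below 23 mm. This point is on its middle axis, 20 mm below its top. The pointer is level with it in x, over the right-hand rail. Axes as the stand's.
- mark (a point): Point where handle lies when the pointer is over the middle of the dark band, which is 10 mm long and lies across the top of the right-hand rail, 40 mm in front of the pointer of the shut slide. Axes as those of the stand.
- slide (a joint): Travel of the vent slide in m: 0 shut, growing as it is pulled out along the stand's -x (toward the robot's side). The middle of the band is at 0.040, the end stop at 0.060. A spring draws it shut: about 4 N when shut, 8 N at the band, 10.5 N at the stop.
- vial_1: Bystander, leave alone: small capped vial, 21 mm diameter, 51 mm tall, behind the cups; above and behind it the fixed tall evaporator overhangs (from 0.54 m ahead of the robot, 0.235 to 0.315 m above the bench, left of y 0.11 m), and to its right stands the fixed round water bath, 0.24 m wide, 0.18 m tall: keep clear of both. Origin at its underside.
- vial_3: Bystander, leave alone: small capped vial, 21 mm diameter, 51 mm tall, on the bench right of the cups. Origin at its underside.
- vial_4: Bystander, leave alone: small capped vial, 21 mm diameter, 51 mm tall, left of the stand. Origin at its underside.
- timer_1: Bystander, leave alone: flat timer 68 x 77 x 16 mm at the left. Origin at its underside.
- boss_head_1: Bystander, leave alone: metal boss head (clamp) 67 x 61 x 26 mm, left of the cups. Origin at its underside.

How it is judged:
By the outcome, as a careful person would: the job done as asked, in the order asked, and still so for the second after the job is handed in, while the arm keeps its last pose, push and grip.
It also fails if it takes over 67 s, if anything falls off the work surface, if the arm or the gripper's body presses on something with over 40 N, if the wrist force passes 120 N, or if a joint passes its speed limit or range.

ROBOT

A 6-joint arm with a two-finger parallel gripper is mounted at the origin on a cart in front of the work surface, level with it; the furniture and walls round the work are solid. World frame = base frame: x ahead of the robot, y to its left, z up, the work surface at z = 0. Lengths are in m, angles in rad, forces in N, time in s.
With the tool pointing down it reaches from about 0.25 to 0.775 m from the base axis. Payload 4 kg.
Tool frame: the origin (TCP) lies midway between the tips of the shut fingers; the grasp point (between the pads) lies grip_point_offset behind it (grip_point_offset is the distance from the TCP to the grasp point, in m); z points along the fingers, y is the line along which they close (so a half turn about z gives the same grasp; the last joint's range is limited). The gripper opens to 94 mm and grips with 3 to 60 N. Pads are 16 mm wide; open, the fingers measure 119 mm over their backs; the gripper's body (75 mm by 177 mm) begins 78 mm behind the grasp point.
Start: joints at [1.175, 0.087, 1.371, -0, 1.684, -0.103], TCP at [0.159, 0.527, 0.179] pointing down, gripper open.
Joint ranges: [-3.1, 3.1], [-0.76, 2.03], [0.27, 2.55], [-1.08, 4.22], [0.17, 2.65], [-2.57, 2.57]. Speed limits (rad/s): [2.79, 2.79, 3.14, 3.14, 3.14, 3.14].

INTERFACE

Orientations are given as [roll, pitch, yaw] about the fixed x, y, z axes, in that order (R = Rz(yaw) Ry(pitch) Rx(roll)).
In Python, from bench import * gives the robot as it stands. The module is installed in compiled form; this text tells all that it offers.
- The arm moves only by the tool apply_moves, never from a script. Its argument "commands" is a list of rows, each a list of 7 numbers: the turn, a rotation vector about the world's x, y, z in rad, then the shift along the world's x, y, z in m, then the opening in per cent of the stroke, from 0 (shut) to 100 (fully open). In form: [[ax, ay, az, x, y, z, jaw], ...]. A call has exactly 5 rows; each row is the pose to reach, as a shift and turn from the pose commanded when the call began; what a row does not reach only later rows make up. A row lasts 1/10 s, in which the tool goes at most 50 mm and 8.59 degrees, less where a joint would pass 70% of its speed; a pose out of reach is approached as far as the arm can. A call with a gripper value outside its range is refused whole. The fingers move at their own pace and stop on an object; the grip force is fixed at half the most. Time passes only in rows, so rows that repeat a pose let the fingers close, or fill a call up. It gives the time, the measured TCP pose, the force, the opening and the grip force at its end, in the units of the state.
- get_obs(): the state, without advancing time (a new reading comes with each control period).
- snapshot(name): name is "side" or "top"; returns a dict with "pixels" (384x512x3 uint8, red, green, blue), "vertical_fov" (degrees; the focal length in pixels is half the picture's height over the tangent of half this angle, whatever the lens; pixels are square), "cx", "cy" (the principal point, pixels), "k1" (the pictures are not rectified: a ray, as slopes to the right and down, at radius r is drawn at 1 + k1 r^2 times it, then the intrinsics apply), "rvec" (rotation vector, rad) and "tvec" (3), from world to camera coordinates, as OpenCV has them. Camera axes: x right, y down, z forward; pixel columns grow to the right and rows downward; lengths in m; the calibration is good to about 2 mm. A picture is of the moment at which its call begins. There is no depth.
- close_job(): hands the job in; it is judged then, once.
Trained networks look in the newest picture that a camera, given by its name, has taken for a name from the list of things; names that differ only in an ending like _2 or _b are one class to them, and where a whole thing is asked for, a point or a joint stands for the part that bears it (a point fixed in the world has none). Each returns a list of dicts, best first, with "score" (0 to 1); they miss things now and then, are a little off and sometimes report something else, mostly with a low value. They report only what shows in the picture. A call takes as long as a camera call.
- masks_of(camera, query): "mask" (384x512 bool, what is visible of it) and "extent" ([left, top, right, bottom] in pixels, round what is visible of it).
- place_of(camera, query): "pixel" ([column, row] in pixels: a listed point, or the origin of a listed thing).
The state is a dict: "time": time; "joint_positions": joint angles; "qvel": joint speeds; "joint_torque": joint torques, N m; "tool_pos": TCP position; "ee_rot": TCP orientation; "wrist_force": force on the tool from outside, world axes, zero at the start; "wrist_torque": the same for the moment, N m; "width": finger opening in m; "finger_force": force on a finger pad.
Only numpy, scipy, OpenCV 4.12 (cv2) and the standard library are available. Lean on these libraries where they do the work, as an engineer would, in place of code of your own. Each camera call takes 0.05 s, during which the arm holds its last target. There are 200 camera calls.

## Working session

There is one attempt and no reset: what is moved stays moved. The work goes in short steps, Python scripts to look and compute and a tool call to move; the robot and the scene stay as the last step left them, time stands still between calls to the robot, and variables do not carry over. Pictures are saved under pics/ and viewed, at most 10 in all, crops included, and the job is handed in when it is done.

Besides the shell and the picture viewer there is one more tool, called after ">>>" as name(argument=value, ...), one argument or row to a line, values as JSON. apply_moves: Moves the arm, as the interface text tells. Its arguments: {"type":"object","properties":{"commands":{"type":"array"}},"required":["commands"]}

```bash
mkdir -p pics; cat > h.py <<'E'
from bench import *
import numpy as np, cv2
def cam(n):
    s=snapshot(n); f=192/np.tan(np.radians(s["vertical_fov"])/2)
    return s,f
def ray(s,px):
    f=192/np.tan(np.radians(s["vertical_fov"])/2)
    d=np.array([(px[0]-s["cx"])/f,(px[1]-s["cy"])/f]); u=d.copy()
    for _ in range(30): u=d/(1+s["k1"]*(u@u))
    R=cv2.Rodrigues(np.array(s["rvec"],float))[0]; t=np.array(s["tvec"],float)
    return -R.T@t, R.T@np.array([u[0],u[1],1])
def atz(s,px,z):
    o,d=ray(s,px); return o+d*(z-o[2])/d[2]
def tri(sa,pa,sb,pb):
    o1,d1=ray(sa,pa);o2,d2=ray(sb,pb)
    k=np.linalg.lstsq(np.c_[d1,-d2],o2-o1,rcond=None)[0]
    a,b=o1+k[0]*d1,o2+k[1]*d2
    return (a+b)/2,np.linalg.norm(a-b)
def proj(s,P):
    f=192/np.tan(np.radians(s["vertical_fov"])/2)
    R=cv2.Rodrigues(np.array(s["rvec"],float))[0]
    c=R@np.array(P,float)+np.array(s["tvec"],float);u=c[:2]/c[2]
    u=u*(1+s["k1"]*(u@u)); return np.array([u[0]*f+s["cx"],u[1]*f+s["cy"]])
def save(s,n): cv2.imwrite("pics/"+n,s["pixels"][:,:,::-1])
E
python3 - <<'E'
from h import *
np.set_printoptions(precision=4,suppress=True)
S={n:snapshot(n) for n in("top","side")}
for n in S:
    save(S[n],n+"0.png"); o,_=ray(S[n],(256,192)); print(n,o,S[n]["vertical_fov"],S[n]["k1"])
for q in ["mid_cup","small_cup","stand","jacket_floor","handle","mark","vial_1","timer_1","boss_head_1"]:
    P={}
    for n in S:
        r=place_of(n,q); m=masks_of(n,q)
        print(q,n,[(np.round(x["pixel"],1).tolist(),round(x["score"],2)) for x in r[:3]],[(np.round(x["extent"]).tolist(),round(x["score"],2)) for x in m[:2]])
        if r:P[n]=r[0]["pixel"]
    if len(P)==2: print("   ",*tri(S["top"],P["top"],S["side"],P["side"]))
o=get_obs();print(o)
import bench;print({k:v for k,v in vars(bench).items() if isinstance(v,(int,float))})
E
```

```text
top [ 0.347  -0.0334  1.4071] 45.325064218670136 -0.05597307415265153
side [ 0.5125 -1.1761  0.975 ] 50.68424055612114 0.040232683483862074
mid_cup top [([214.8, 213.8], 0.64)] [([199.0, 202.0, 222.0, 221.0], 0.81), ([236.0, 206.0, 250.0, 225.0], 0.34)]
mid_cup side [([239.7, 183.9], 0.67)] [([233.0, 164.0, 248.0, 191.0], 0.78)]
    [0.4383 0.0841 0.0046] 0.006295831782327387
small_cup top [([243.8, 215.2], 0.68)] [([236.0, 208.0, 251.0, 223.0], 0.53)]
small_cup side [([236.6, 198.9], 0.82)] [([229.0, 174.0, 244.0, 202.0], 0.66)]
    [ 0.4314 -0.0044  0.0017] 0.00785494626995622
stand top [([377.0, 188.9], 0.73)] [([340.0, 155.0, 409.0, 230.0], 0.78)]
stand side [([253.8, 287.4], 0.58), ([246.8, 281.0], 0.42)] [([218.0, 255.0, 293.0, 321.0], 0.85)]
    [ 0.503  -0.4163  0.005 ] 0.006580092121650352
jacket_floor top [([367.6, 180.6], 0.58), ([382.6, 209.8], 0.28)] [([338.0, 155.0, 409.0, 232.0], 0.93)]
jacket_floor side [([268.4, 279.5], 0.73)] [([220.0, 255.0, 292.0, 319.0], 0.58)]
    [ 0.538  -0.3879  0.0049] 0.01041507251790399
handle top [([115.3, 156.9], 0.65), ([389.7, 199.8], 
[... 902 characters left out ...]
)] [([164.0, 208.0, 174.0, 234.0], 0.48)]
boss_head_1 side [([236.6, 167.9], 0.66)] [([230.0, 160.0, 244.0, 170.0], 0.39)]
    [ 0.4187  0.2302 -0.0224] 0.007697211859224095
{'time': 1.9, 'joint_positions': array([ 1.1749,  0.0872,  1.3707,  0.    ,  1.6836, -0.1031]), 'qvel': array([ 0.0004,  0.0011,  0.0004,  0.0002, -0.0007,  0.0009]), 'joint_torque': array([ -0.0006, -34.0038, -30.2586,   0.0717,   0.0237,  -0.    ]), 'tool_pos': array([0.1588, 0.5266, 0.1791]), 'ee_rot': array([ 3.1415, -0.    ,  2.8488]), 'wrist_force': array([-1.1178, -0.3654,  0.9603]), 'wrist_torque': array([ 0.051 , -0.0041, -0.0315]), 'finger_force': 0.0, 'width': 0.09392344220392468}
{'grip_point_offset': 0.0188}
```

```bash
python3 - <<'E'
import cv2
a=cv2.imread("pics/top0.png");b=cv2.imread("pics/side0.png")
cv2.imwrite("pics/c1.png",cv2.resize(a[140:250,150:420],(800,326),interpolation=3))
cv2.imwrite("pics/c2.png",cv2.resize(b[140:330,180:320],(442,600),interpolation=3))
E
```

```text
(no output)
```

View pics/c1.png

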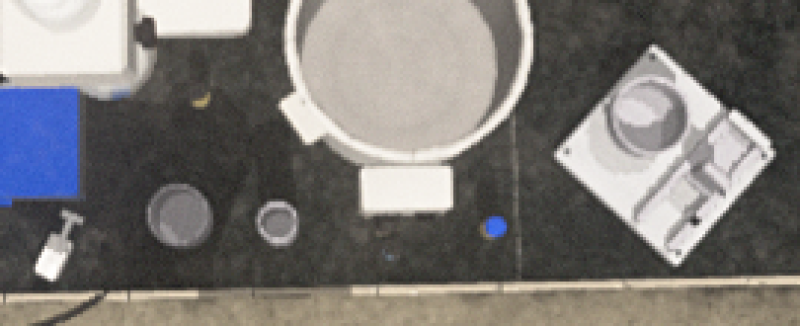

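View pics/c2.png

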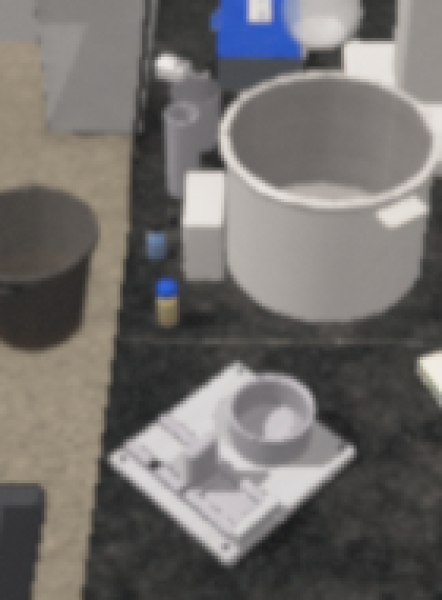

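The top view shows the mid cup at about px (211,213), the small cup at (244,215), and the stand turned about -45° with the jacket at (369,180). The side view agrees. Next I fit the poses with silhouettes and corners.

```bash
cat > fit.py <<'E'
from h import *
from scipy.optimize import least_squares, minimize
def cylmask(s,x,y,r,z0,z1,k=8):
    a=np.linspace(0,2*np.pi,60)
    p=np.array([proj(s,(x+r*np.cos(t),y+r*np.sin(t),z)) for z in(z0,z1) for t in a],np.float32)
    return cv2.convexHull(p)[:,0]
def polymask(h):
    m=np.zeros((384*4,512*4),np.uint8); cv2.fillPoly(m,[np.round(h*4+1.5).astype(int)],1)
    return cv2.resize(m.astype(np.float32),(512,384),interpolation=cv2.INTER_AREA)
def fitcyl(obs,x0,r,h,z=0):
    f=lambda p:sum(np.abs(polymask(cylmask(s,p[0],p[1],r,z,z+h))-m).sum() for s,m in obs)
    b=minimize(f,x0,method="Nelder-Mead",options=dict(initial_simplex=[x0,np.add(x0,[.012,0]),np.add(x0,[0,.012])],xatol=2e-4,fatol=.1))
    return b.x,b.fun
E
python3 - <<'E'
from fit import *
np.set_printoptions(precision=4,suppress=True)
S={n:snapshot(n) for n in("top","side")}
for q,x0,r,h in(("mid_cup",(.44,.09),.03,.075),("small_cup",(.43,-.004),.019,.112)):
    M={n:masks_of(n,q)[0]["mask"] for n in S}
    for ns in(("top",),("side",),("top","side")): print(q,ns,*fitcyl([(S[n],M[n]) for n in ns],x0,r,h))
c={"top":[(652,45),(775,155),(678,265),(557,155)],"side":[(355,450),(232,565),(108,457),(238,362)]}
st=np.array([(80,85,12),(80,-85,12),(-80,-85,12),(-80,85,12)])/1e3
O={"top":np.array(c["top"])/2.963+[150,140],"side":np.array(c["side"])/3.158+[180,140]}
def W(p,P):
    R=np.array([[np.cos(p[2]),-np.sin(p[2]),0],[np.sin(p[2]),np.cos(p[2]),0],[0,0,1]]); return P@R.T+[p[0],p[1],0]
for ns in(("top",),("side",),("top","side")):
    f=lambda p:np.concatenate([(np.array([proj(S[n],P) for P in W(p,st)])-O[n]-.0).ravel() for n in ns])
    r=least_squares(f,(.503,-.416,-.76)); print(ns,r.x,np.round(r.fun,1))
p=r.x
for n in S:
    K=5; x0,y0=(330,145) if n=="top" else (205,245)
    im=cv2.resize(S[n]["pixels"][y0:y0+95,x0:x0+95,::-1],None,fx=K,fy=K,interpolation=2)
    def dr(P,col):
        q=np.array([proj(S[n],w) for w in W(p,np.array(P,float)/1e3)]); cv2.polylines(im,[np.round((q-[x0,y0]+.5)*K).astype(int)],True,col,1)
    a=np.linspace(0,6.28,50); dr(st*1e3,(0,0,255))
    for rr,z in((41,52),(35,52),(35,15)): dr([(rr*np.cos(t),42+rr*np.sin(t),z) for t in a],(0,255,0))
    globals()["im_"+n]=im
    print(n,"ph",[place_of(n,"handle")[i]["pixel"] for i in range(1)])
cv2.imwrite("pics/ov.png",cv2.resize(np.hstack([im_top,im_side]),(800,400)))
E
```

```text
mid_cup ('top',) [0.4441 0.0935] 27.125
mid_cup ('side',) [0.4438 0.0903] 126.0625
mid_cup ('top', 'side') [0.4436 0.0935] 157.9375
small_cup ('top',) [ 0.4337 -0.005 ] 13.4375
small_cup ('side',) [ 0.4314 -0.0063] 54.375
small_cup ('top', 'side') [ 0.4324 -0.005 ] 72.875
('top',) [ 0.4957 -0.4064 -0.7658] [ 0.7 -0.5  0.8 -0.7 -0.2  0.8 -1.2  0.3]
('side',) [ 0.5002 -0.4097 -0.7622] [ 0.9  0.2 -0.5 -0.5  0.1  0.5 -0.4 -0.2]
('top', 'side') [ 0.4981 -0.4078 -0.7637] [ 1.  -1.2  1.2 -1.5  0.3  0.  -0.8 -0.4  0.1 -0.3 -1.4 -1.1 -0.5 -0.
 -1.  -0.7]
top ph [[211.4, 214.4]]
side ph [[245.1, 284.4]]
```

View pics/ov.png

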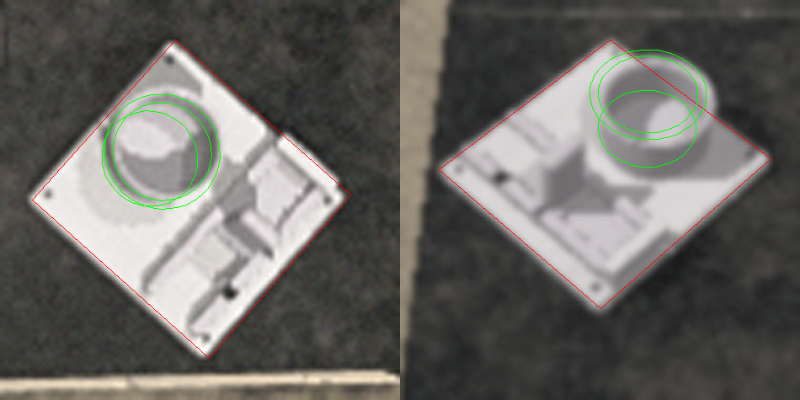

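Base outline matches, but the jacket ring is off by a few mm in the side view, so I refine numerically with edges.

```bash
cat > st.py <<'E'
from fit import *
def W(p,P):
    R=np.array([[np.cos(p[2]),-np.sin(p[2]),0],[np.sin(p[2]),np.cos(p[2]),0],[0,0,1]]); return np.asarray(P,float)@R.T/1e3+[p[0],p[1],0]
def seg(a,b,n=40): return [np.add(a,np.multiply(np.subtract(b,a),t)) for t in np.linspace(.05,.95,n)]
C=[(80,85,12),(80,-85,12),(-80,-85,12),(-80,85,12)]
BASE=sum([seg(C[i],C[(i+1)%4]) for i in range(4)],[])
A=np.linspace(0,2*np.pi,72,endpoint=False)
RIM=[(41*np.cos(t),42+41*np.sin(t),52) for t in A]
RIMI=[(35*np.cos(t),42+35*np.sin(t),52) for t in A]
def G(s):
    g=cv2.GaussianBlur(cv2.cvtColor(s["pixels"],cv2.COLOR_RGB2GRAY).astype(np.float32),(0,0),.8)
    m=np.hypot(cv2.Sobel(g,5,1,0),cv2.Sobel(g,5,0,1)); return np.minimum(m,120)
def score(s,g,p,P):
    q=np.array([proj(s,w) for w in W(p,P)],np.float32)
    return cv2.remap(g,q[:,:1].copy(),q[:,1:].copy(),1).mean()
E
python3 - <<'E'
from st import *
np.set_printoptions(precision=4,suppress=True)
S={n:snapshot(n) for n in("top","side")};g={n:G(S[n]) for n in S}
ctr=W((.498,-.408,-.764),[(0,42,0)])[0]
print("jc prior",ctr)
def best(ns,P,x0,fix=None):
    f=lambda p:-sum(score(S[n],g[n],(p[0],p[1],p[2] if len(p)>2 else x0[2]),P) for n in ns)
    x=x0 if fix is None else x0[:2]
    B=None
    for dx in(-.006,0,.006):
        for dy in(-.006,0,.006):
            i=np.array(x,float);i[0]+=dx;i[1]+=dy
            sx=np.vstack([i]+[i+np.eye(len(i))[k]*(.004 if k<2 else .03) for k in range(len(i))])
            r=minimize(f,i,method="Nelder-Mead",options=dict(initial_simplex=sx))
            if B is None or r.fun<B.fun:B=r
    return B.x,B.fun
for ns in(("top",),("side",),("top","side")):
    b=best(ns,BASE,(.498,-.408,-.764));p=b[0]
    j=best(ns,RIM+RIMI,(.498,-.408,-.764),1)
    print(ns,"base",b,"jacket from base",W(p,[(0,42,0)])[0],"rim",W((*j[0],-.764),[(0,42,0)])[0],j[1])
ims=[]
for n in S:
    c=proj(S[n],(*ctr[:2],.05)).round().astype(int);h=20;K=20
    ims.append(cv2.resize(S[n]["pixels"][c[1]-h:c[1]+h,c[0]-h:c[0]+h,::-1],None,fx=10,fy=10,interpolation=2)); print(n,c-h)
    for (X,Y),col in(((ctr[0],ctr[1]),(0,255,0)),):
        pass
cv2.imwrite("pics/jk.png",np.hstack(ims))
E
```

```text
jc prior [ 0.5271 -0.3777  0.    ]
('top',) base (array([ 0.4997, -0.405 , -0.7684]), np.float64(-119.87242126464844)) jacket from base [ 0.5289 -0.3748  0.    ] rim [ 0.5329 -0.3826  0.    ] -100.47798156738281
('side',) base (array([ 0.4959, -0.4117, -0.7473]), np.float64(-113.13582611083984)) jacket from base [ 0.5245 -0.3809  0.    ] rim [ 0.5372 -0.3838  0.    ] -103.70042419433594
('top', 'side') base (array([ 0.4989, -0.4071, -0.7727]), np.float64(-231.2930450439453)) jacket from base [ 0.5282 -0.377   0.    ] rim [ 0.5347 -0.3816  0.    ] -196.41636657714844
top [348 160]
side [243 247]
```

View pics/jk.png

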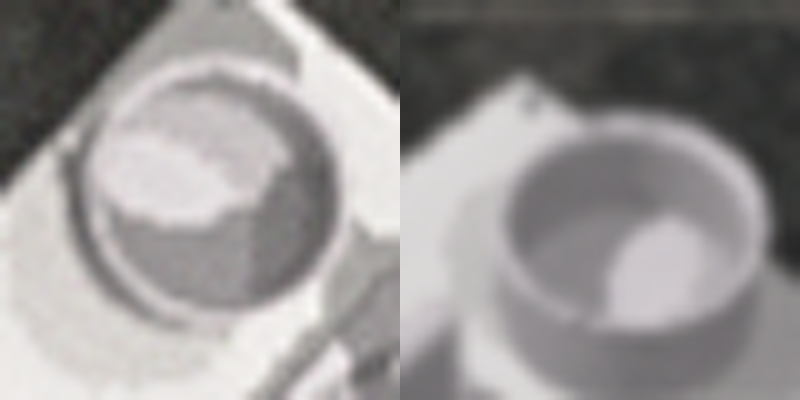

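>>> apply_moves(
  commands=[
    [0,0,0,0.025,-0.038,0,100],
    [0,0,0,0.05,-0.076,0,100],
    [0,0,0,0.075,-0.114,0,100],
    [0,0,0,0.1,-0.152,0,100],
    [0,0,0,0.125,-0.19,0,100],
  ],
)

```text
time: 2.9
tool_pos: [0.2844, 0.3351, 0.1793]
ee_rot: [3.141, 0.001, 2.849]
wrist_force: [0.3, -0.1, 1.0]
width: 0.0941
finger_force: 0.0
```

>>> apply_moves(
  commands=[
    [0,0,0,0.025,-0.038,0,100],
    [0,0,0,0.05,-0.076,0,100],
    [0,0,0,0.075,-0.114,0,100],
    [0,0,0,0.1,-0.152,0,100],
    [0,0,0,0.125,-0.19,0,100],
  ],
)

```text
time: 3.4
tool_pos: [0.4095, 0.1449, 0.1794]
ee_rot: [3.141, 0.001, 2.849]
wrist_force: [0.8, 0.4, 0.1]
width: 0.0938
finger_force: 0.0
```

>>> apply_moves(
  commands=[
    [0,0,0,0.02,-0.03,0,100],
    [0,0,0,0.035,-0.053,0,100],
    [0,0,0,0.035,-0.053,-0.02,100],
    [0,0,0,0.035,-0.053,-0.04,100],
    [0,0,0,0.035,-0.053,-0.05,100],
  ],
)

```text
time: 3.9
tool_pos: [0.4429, 0.0932, 0.1273]
ee_rot: [-3.141, -0.002, 2.848]
wrist_force: [-1.5, 0.7, 0.1]
width: 0.094
finger_force: 0.0
```

>>> apply_moves(
  commands=[
    [0,0,0,0,0,-0.025,100],
    [0,0,0,0,0,-0.05,100],
    [0,0,0,0,0,-0.07,100],
    [0,0,0,0,0,-0.08,100],
    [0,0,0,0,0,-0.08,90],
  ],
)

```text
time: 4.4
tool_pos: [0.4427, 0.0937, 0.0479]
ee_rot: [-3.141, -0.003, 2.849]
wrist_force: [0.9, 0.5, 0.6]
width: 0.089
finger_force: 0.0
```

>>> apply_moves(
  commands=[
    [0,0,0,0,0,0,75],
    [0,0,0,0,0,0,68],
    [0,0,0,0,0,0,60],
    [0,0,0,0,0,0,45],
    [0,0,0,0,0,0,45],
  ],
)

```text
time: 4.9
tool_pos: [0.4441, 0.0936, 0.0496]
ee_rot: [3.141, 0.001, 2.849]
wrist_force: [-1.4, -0.3, -0.8]
width: 0.0494
finger_force: 0.0
```

>>> apply_moves(
  commands=[
    [0,0,0,0,0,0,40],
    [0,0,0,0,0,0,40],
    [0,0,0,0,0,0.01,40],
    [0,0,0,0,0,0.02,40],
    [0,0,0,0,0,0.03,40],
  ],
)

```text
time: 5.4
tool_pos: [0.4441, 0.0937, 0.0805]
ee_rot: [3.141, 0.001, 2.849]
wrist_force: [0.3, 0.3, -0.4]
width: 0.0376
finger_force: 0.0
```

```bash
python3 - <<'E'
from h import *
S={n:snapshot(n) for n in("top","side")}
t=S["top"]["pixels"][180:240,180:260,::-1];b=S["side"]["pixels"][140:215,200:300,::-1]
cv2.imwrite("pics/m1.png",np.hstack([cv2.resize(t,(400,300),interpolation=2),cv2.resize(b,(400,300),interpolation=2)]))
for n in S: print(n,proj(S[n],(.444,.0935,.06)))
E
```

```text
top [210.11778487 211.76951186]
side [241.79863365 170.93600637]
```

View pics/m1.png

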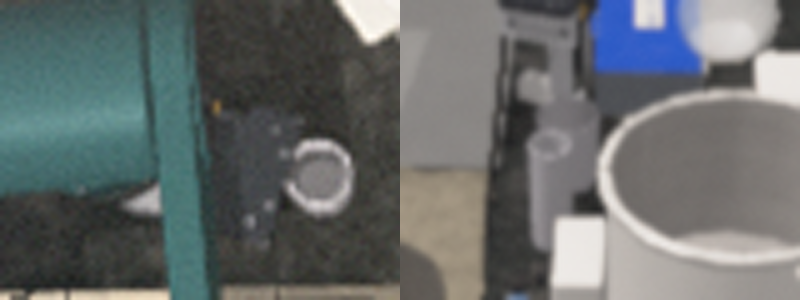

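```bash
python3 - <<'E'
from fit import *
S={n:snapshot(n) for n in("top","side")}
o=get_obs();print(o["time"],o["tool_pos"],o["width"],o["finger_force"],o["wrist_force"],o["joint_positions"])
for q,x0,r,h in(("mid_cup",(.47,.09),.03,.075),("small_cup",(.43,-.004),.019,.112)):
    for n in S:
        m=masks_of(n,q)
        if m: print(q,n,m[0]["extent"],m[0]["score"],fitcyl([(S[n],m[0]["mask"])],x0,r,h))
E
```

```text
5.6 [0.44420678 0.09365266 0.07979174] 0.03767711059781093 0.0 [-0.19840515  0.61941533 -0.55389045] [ 8.27281593e-02 -8.80660965e-02  1.74440460e+00  6.88492416e-05
  1.48380028e+00 -1.19525286e+00]
mid_cup side [234.6, 162.4, 249.4, 189.5] 0.7 (array([0.44629846, 0.09515167]), np.float64(147.8125))
small_cup top [237.4, 205.9, 249.5, 224.3] 0.47 (array([ 0.43253792, -0.00500918]), np.float64(13.875))
small_cup side [233.4, 174.2, 241.8, 203.8] 0.71 (array([ 0.43288171, -0.00148065]), np.float64(108.0625))
```

>>> apply_moves(
  commands=[
    [0,0,0,0,0,0.03,60],
    [0,0,0,0,0,0.06,80],
    [0,0,0,-0.02,0.04,0.08,100],
    [0,0,0,-0.04,0.08,0.08,100],
    [0,0,0,-0.06,0.12,0.08,100],
  ],
)

```text
time: 6.3
tool_pos: [0.3836, 0.2147, 0.1599]
ee_rot: [3.14, 0.001, 2.847]
wrist_force: [-0.1, 0.9, -0.9]
width: 0.0742
finger_force: 0.0
```

```bash
python3 - <<'E'
from fit import *
S={n:snapshot(n) for n in("top","side")}
o=get_obs();print(o["time"],o["tool_pos"],o["width"])
for q,x0,r,h in(("mid_cup",(.45,.09),.03,.075),("small_cup",(.43,-.004),.019,.112)):
    for n in S:
        m=masks_of(n,q)
        if m: print(q,n,m[0]["extent"],m[0]["score"],fitcyl([(S[n],m[0]["mask"])],x0,r,h))
t=S["top"]["pixels"][180:240,180:260,::-1];b=S["side"]["pixels"][140:215,200:300,::-1]
cv2.imwrite("pics/m2.png",np.hstack([cv2.resize(t,(400,300),interpolation=2),cv2.resize(b,(400,300),interpolation=2)]))
E
```

```text
6.4 [0.38132395 0.21734599 0.15905583] 0.08223832905525572
mid_cup top [200.5, 201.3, 219.4, 220.5] 0.59 (array([0.44412961, 0.0933968 ]), np.float64(20.4375))
mid_cup side [233.2, 165.5, 249.8, 188.8] 0.57 (array([0.44327567, 0.09342663]), np.float64(140.125))
small_cup top [236.1, 207.1, 249.6, 224.9] 0.5 (array([ 0.43331095, -0.00502647]), np.float64(13.3125))
small_cup side [230.5, 172.9, 242.3, 200.4] 0.54 (array([ 0.42946094, -0.00171484]), np.float64(84.9375))
```

View pics/m2.png

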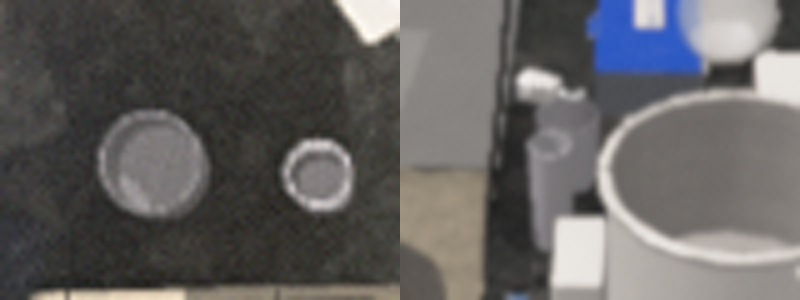

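>>> apply_moves(
  commands=[
    [0,0,0,0.02,-0.04,0,100],
    [0,0,0,0.04,-0.08,0,100],
    [0,0,0,0.06,-0.12,0,100],
    [0,0,0,0.06,-0.12,-0.03,100],
    [0,0,0,0.06,-0.12,-0.06,100],
  ],
)

```text
time: 7.1
tool_pos: [0.4457, 0.0904, 0.0991]
ee_rot: [3.141, 0.002, 2.842]
wrist_force: [-0.3, 0.2, -0.1]
width: 0.0941
finger_force: 0.0
```

>>> apply_moves(
  commands=[
    [0,0,0,0,0,-0.02,100],
    [0,0,0,0,0,-0.04,100],
    [0,0,0,0,0,-0.055,100],
    [0,0,0,0,0,-0.06,100],
    [0,0,0,0,0,-0.06,100],
  ],
)

```text
time: 7.6
tool_pos: [0.4433, 0.0924, 0.0383]
ee_rot: [-3.141, -0.002, 2.847]
wrist_force: [0.4, -1.2, -0.3]
width: 0.0939
finger_force: 0.0
```

>>> apply_moves(
  commands=[
    [0,0,0,0,0,0,80],
    [0,0,0,0,0,0,70],
    [0,0,0,0,0,0,62],
    [0,0,0,0,0,0,58],
    [0,0,0,0,0,0,58],
  ],
)

```text
time: 8.1
tool_pos: [0.444, 0.0936, 0.0396]
ee_rot: [3.142, 0.001, 2.849]
wrist_force: [-0.8, 0.5, 1.4]
width: 0.0598
finger_force: 30.0
```

```bash
python3 - <<'E'
from fit import *
s=snapshot("side");o=get_obs();print(o["time"],o["tool_pos"],o["width"],o["finger_force"],o["wrist_force"])
cv2.imwrite("pics/m3.png",cv2.resize(s["pixels"][130:215,205:275,::-1],(490,595),interpolation=2))
E
```

```text
8.15 [0.44405702 0.0935843  0.03957104] 0.05983569829297302 30.000992640852928 [-0.48181064 -0.276056    1.99123317]
```

View pics/m3.png

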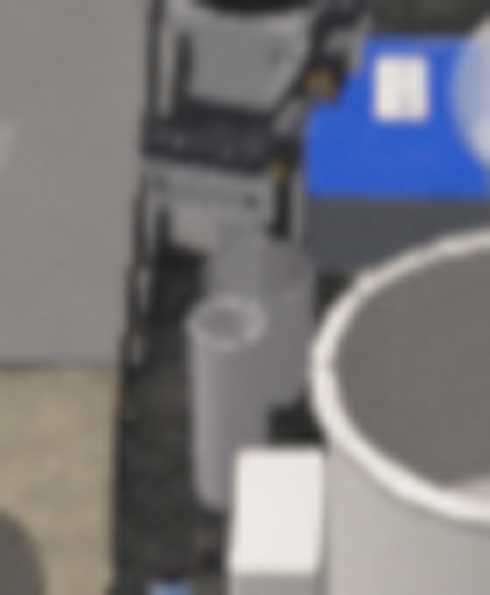

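>>> apply_moves(
  commands=[
    [0,0,0,0,0,0.01,55],
    [0,0,0,0,0,0.04,55],
    [0,0,0,0,0,0.08,55],
    [0,0,0,0,0,0.12,55],
    [0,0,0,-0.01,-0.01,0.16,55],
  ],
)

```text
time: 8.65
tool_pos: [0.4338, 0.0842, 0.2008]
ee_rot: [3.141, -0.0, 2.85]
wrist_force: [0.8, -0.5, -0.0]
width: 0.0595
finger_force: 30.0
```

>>> apply_moves(
  commands=[
    [0,0,-0.1,-0.01,-0.02,0.03,55],
    [0,0,-0.2,-0.01,-0.05,0.06,55],
    [0,0,-0.3,-0.005,-0.09,0.07,55],
    [0,0,-0.4,0.0,-0.13,0.07,55],
    [0,0,-0.5,0.0,-0.175,0.07,55],
  ],
)

```text
time: 9.15
tool_pos: [0.4341, -0.0925, 0.2703]
ee_rot: [3.14, 0.002, 2.346]
wrist_force: [1.4, 0.8, -0.8]
width: 0.0598
finger_force: 30.0
```

>>> apply_moves(
  commands=[
    [0,0,0,0.014,-0.042,0,55],
    [0,0,0,0.028,-0.084,0,55],
    [0,0,0,0.042,-0.126,0,55],
    [0,0,0,0.056,-0.168,0,55],
    [0,0,0,0.07,-0.21,0,55],
  ],
)

```text
time: 9.65
tool_pos: [0.504, -0.303, 0.2694]
ee_rot: [3.141, -0.0, 2.349]
wrist_force: [1.6, 1.0, -0.4]
width: 0.0598
finger_force: 30.0
```

>>> apply_moves(
  commands=[
    [0,0,0,0.012,-0.035,-0.01,55],
    [0,0,0,0.024,-0.065,-0.04,55],
    [0,0,0,0.0305,-0.0805,-0.08,55],
    [0,0,0,0.0305,-0.0805,-0.12,55],
    [0,0,0,0.0305,-0.0805,-0.14,55],
  ],
)

```text
time: 10.15
tool_pos: [0.5324, -0.3809, 0.1235]
ee_rot: [-3.141, -0.009, 2.348]
wrist_force: [-0.3, 0.7, -0.4]
width: 0.0598
finger_force: 30.0
```

```bash
python3 - <<'E'
from fit import *
S={n:snapshot(n) for n in("top","side")};o=get_obs();t=o["tool_pos"];print(o["time"],t,o["width"],o["wrist_force"])
print("expect tip cup origin",t[2]-.0396)
m=masks_of("side","mid_cup")
for x in m[:2]: print(x["extent"],x["score"],fitcyl([(S["side"],x["mask"])],(.534,-.382),.03,.075,t[2]-.0396))
s=S["side"];im=cv2.resize(s["pixels"][215:325,210:300,::-1],None,fx=5,fy=5,interpolation=2)
A=np.linspace(0,6.3,60)
for r,z,c in((.041,.052,(0,255,0)),(.035,.052,(0,255,0)),(.03,t[2]-.0396,(0,0,255)),(.03,t[2]+.0354,(0,0,255))):
    X=(.5345,-.382) if c[1] else t[:2]
    q=np.array([proj(s,(X[0]+r*np.cos(a),X[1]+r*np.sin(a),z)) for a in A]);cv2.polylines(im,[np.round((q-[210,215]+.5)*5).astype(int)],True,c,1)
cv2.imwrite("pics/j1.png",im)
E
```

```text
10.25 [ 0.53197713 -0.38007633  0.1236829 ] 0.05945054313364359 [-2.81802035e-01 -1.12824578e-03 -1.37417368e+00]
expect tip cup origin 0.08408289886240924
```

View pics/j1.png

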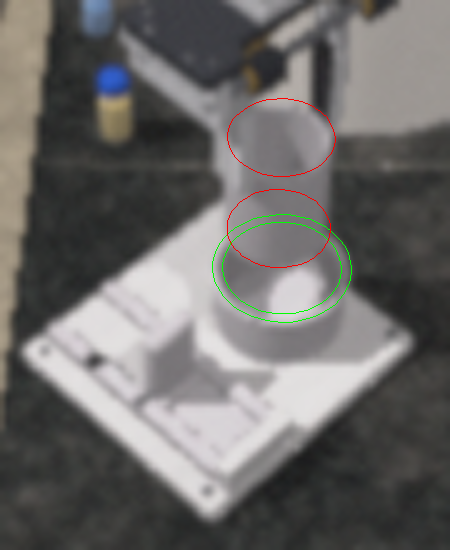

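>>> apply_moves(
  commands=[
    [0,0,0,0.0005,-0.0015,-0.015,55],
    [0,0,0,0.0005,-0.0015,-0.03,55],
    [0,0,0,0.0005,-0.0015,-0.04,55],
    [0,0,0,0.0005,-0.0015,-0.05,55],
    [0,0,0,0.0005,-0.0015,-0.055,55],
  ],
)

```text
time: 10.8
tool_pos: [0.5343, -0.3828, 0.0726]
ee_rot: [-3.142, -0.002, 2.349]
wrist_force: [-0.2, 0.5, -1.6]
width: 0.0597
finger_force: 30.0
```

>>> apply_moves(
  commands=[
    [0,0,0,0,0,-0.005,55],
    [0,0,0,0,0,-0.01,55],
    [0,0,0,0,0,-0.014,55],
    [0,0,0,0,0,-0.017,55],
    [0,0,0,0,0,-0.017,55],
  ],
)

```text
time: 11.3
tool_pos: [0.5346, -0.3832, 0.0566]
ee_rot: [3.142, -0.001, 2.349]
wrist_force: [0.0, -0.5, -1.4]
width: 0.0598
finger_force: 30.0
```

>>> apply_moves(
  commands=[
    [0,0,0,0,0,-0.001,55],
    [0,0,0,0,0,-0.002,55],
    [0,0,0,0,0,-0.003,55],
    [0,0,0,0,0,-0.003,55],
    [0,0,0,0,0,-0.003,55],
  ],
)

```text
time: 11.8
tool_pos: [0.535, -0.3836, 0.0546]
ee_rot: [3.141, 0.001, 2.349]
wrist_force: [-0.4, 0.0, 0.8]
width: 0.0594
finger_force: 30.0
```

>>> apply_moves(
  commands=[
    [0,0,0,0,0,-0.0005,55],
    [0,0,0,0,0,-0.001,55],
    [0,0,0,0,0,-0.001,55],
    [0,0,0,0,0,-0.001,55],
    [0,0,0,0,0,-0.001,55],
  ],
)

```text
time: 12.3
tool_pos: [0.535, -0.3837, 0.0546]
ee_rot: [3.142, 0.002, 2.349]
wrist_force: [-1.5, 1.4, 4.7]
width: 0.0598
finger_force: 30.0
```

>>> apply_moves(
  commands=[
    [0,0,0,0,0,0,62],
    [0,0,0,0,0,0.001,66],
    [0,0,0,0,0,0.001,70],
    [0,0,0,0,0,0.001,76],
    [0,0,0,0,0,0.001,80],
  ],
)

```text
time: 12.8
tool_pos: [0.5346, -0.3832, 0.0535]
ee_rot: [3.142, -0.001, 2.349]
wrist_force: [-0.4, 0.2, 0.8]
width: 0.0744
finger_force: 0.0
```

>>> apply_moves(
  commands=[
    [0,0,0,0,0,0.02,82],
    [0,0,0,0,0,0.06,82],
    [0,0,0,0,0,0.105,82],
    [0,0,0,0,0,0.15,82],
    [0,0,0,0,0,0.195,82],
  ],
)

```text
time: 13.3
tool_pos: [0.5345, -0.3831, 0.2506]
ee_rot: [3.141, -0.0, 2.349]
wrist_force: [0.9, 0.0, -0.4]
width: 0.0772
finger_force: 0.0
```

```bash
python3 - <<'E'
from fit import *
S={n:snapshot(n) for n in("top","side")};o=get_obs();print(o["time"],o["tool_pos"],o["ee_rot"],o["width"])
for n in S:
    for x in masks_of(n,"mid_cup")[:2]: print(n,x["extent"],x["score"],fitcyl([(S[n],x["mask"])],(.534,-.382),.03,.038,.052))
s=S["side"];im=cv2.resize(s["pixels"][215:325,210:300,::-1],None,fx=5,fy=5,interpolation=2)
cv2.imwrite("pics/j2.png",im)
E
```

```text
13.4 [ 0.53697269 -0.38519334  0.25855373] [3.14015819 0.01549067 2.34889784] 0.07726230990852928
side [257.2, 250.7, 273.5, 280.1] 0.7 (array([ 0.53414196, -0.39027445]), np.float64(29.25))
```

View pics/j2.png

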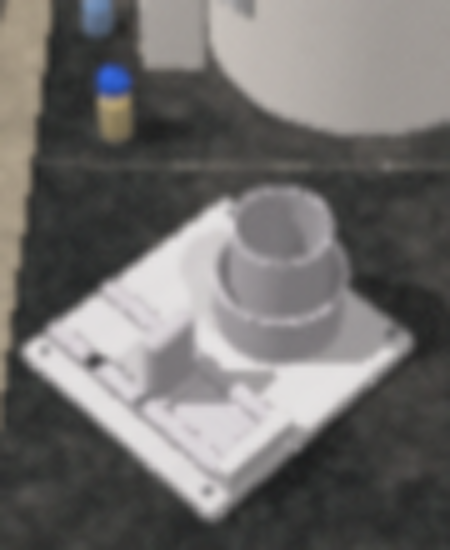

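>>> apply_moves(
  commands=[
    [0,0,0,-0.0113,0.042,0,82],
    [0,0,0,-0.0226,0.084,0,82],
    [0,0,0,-0.0339,0.126,0,82],
    [0,0,0,-0.0452,0.168,0,82],
    [0,0,0,-0.0565,0.21,0,82],
  ],
)

```text
time: 14.0
tool_pos: [0.4766, -0.1713, 0.2459]
ee_rot: [-3.14, -0.005, 2.348]
wrist_force: [0.9, 0.2, 0.2]
width: 0.0772
finger_force: 0.0
```

>>> apply_moves(
  commands=[
    [0,0,0,-0.0113,0.042,0,82],
    [0,0,0,-0.0226,0.084,0,82],
    [0,0,0,-0.034,0.126,0,82],
    [0,0,0,-0.0455,0.168,0,82],
    [0,0,0,-0.0455,0.168,-0.04,82],
  ],
)

```text
time: 14.5
tool_pos: [0.4339, -0.0015, 0.2121]
ee_rot: [3.135, 0.005, 2.355]
wrist_force: [0.2, -0.7, -0.2]
width: 0.077
finger_force: 0.0
```

>>> apply_moves(
  commands=[
    [0,0,0,0,0,-0.03,82],
    [0,0,0,0,0,-0.05,82],
    [0,0,0,0,0,-0.06,82],
    [0,0,0,0,0,-0.06,82],
    [0,0,0,0,0,-0.06,82],
  ],
)

```text
time: 15.0
tool_pos: [0.4328, -0.0055, 0.1491]
ee_rot: [-3.142, -0.0, 2.348]
wrist_force: [-1.1, -0.9, 0.3]
width: 0.0773
finger_force: 0.0
```

>>> apply_moves(
  commands=[
    [0,0,0,0,0,-0.03,82],
    [0,0,0,0,0,-0.055,82],
    [0,0,0,0,0,-0.068,82],
    [0,0,0,0,0,-0.072,82],
    [0,0,0,0,0,-0.072,75],
  ],
)

```text
time: 15.5
tool_pos: [0.4333, -0.0055, 0.0777]
ee_rot: [3.141, 0.001, 2.349]
wrist_force: [0.4, 0.5, 0.4]
width: 0.0728
finger_force: 0.0
```

>>> apply_moves(
  commands=[
    [0,0,0,0,0,0,60],
    [0,0,0,0,0,0,50],
    [0,0,0,0,0,0,42],
    [0,0,0,0,0,0,37],
    [0,0,0,0,0,0,35],
  ],
)

```text
time: 16.0
tool_pos: [0.433, -0.0055, 0.0775]
ee_rot: [3.141, 0.001, 2.349]
wrist_force: [-0.2, -0.4, 1.9]
width: 0.0375
finger_force: 30.0
```

>>> apply_moves(
  commands=[
    [0,0,0,0,0,0,35],
    [0,0,0,0,0,0,35],
    [0,0,0,0,0,0.002,34],
    [0,0,0,0,0,0.006,34],
    [0,0,0,0,0,0.01,34],
  ],
)

```text
time: 16.5
tool_pos: [0.4325, -0.0053, 0.087]
ee_rot: [-3.141, -0.001, 2.349]
wrist_force: [-0.9, -0.4, -0.6]
width: 0.0374
finger_force: 30.0
```

>>> apply_moves(
  commands=[
    [0,0,0,0,0,0.03,34],
    [0,0,0,0,0,0.075,34],
    [0,0,0,0,0,0.12,34],
    [0,0,0,0,0,0.165,34],
    [0,0,0,0,0,0.21,34],
  ],
)

```text
time: 17.0
tool_pos: [0.4324, -0.0053, 0.2991]
ee_rot: [3.141, 0.0, 2.349]
wrist_force: [0.5, 0.2, -0.3]
width: 0.0371
finger_force: 30.0
```

>>> apply_moves(
  commands=[
    [0,0,0,0.006,-0.02,0.015,34],
    [0,0,0,0.017,-0.062,0.02,34],
    [0,0,0,0.0283,-0.104,0.02,34],
    [0,0,0,0.0395,-0.146,0.02,34],
    [0,0,0,0.051,-0.188,0.02,34],
  ],
)

```text
time: 17.5
tool_pos: [0.484, -0.195, 0.3174]
ee_rot: [3.141, 0.0, 2.349]
wrist_force: [-0.8, -0.2, -0.0]
width: 0.0374
finger_force: 30.0
```

>>> apply_moves(
  commands=[
    [0,0,0,0.0113,-0.042,0,34],
    [0,0,0,0.0226,-0.084,0,34],
    [0,0,0,0.034,-0.126,0,34],
    [0,0,0,0.0455,-0.168,0,34],
    [0,0,0,0.051,-0.19,0,34],
  ],
)

```text
time: 18.0
tool_pos: [0.5347, -0.3867, 0.315]
ee_rot: [-3.141, -0.002, 2.346]
wrist_force: [0.2, 0.2, -0.9]
width: 0.0377
finger_force: 30.0
```

>>> apply_moves(
  commands=[
    [0,0,0,0,0,-0.03,34],
    [0,0,0,0,0,-0.06,34],
    [0,0,0,0,0,-0.085,34],
    [0,0,0,0,0,-0.095,34],
    [0,0,0,0,0,-0.095,34],
  ],
)

```text
time: 18.5
tool_pos: [0.5341, -0.3828, 0.2199]
ee_rot: [-3.141, -0.004, 2.349]
wrist_force: [-0.1, 0.1, -1.6]
width: 0.0374
finger_force: 30.0
```

```bash
python3 - <<'E'
from fit import *
S={n:snapshot(n) for n in("top","side")};o=get_obs();t=o["tool_pos"];print(o["time"],t,o["ee_rot"],o["width"])
for n in S:
    for q,r,h,z in(("mid_cup",.03,.038,.052),("small_cup",.019,.112,t[2]-.0775)):
        for x in masks_of(n,q)[:1]: print(n,q,x["extent"],x["score"],fitcyl([(S[n],x["mask"])],(.534,-.382),r,h,z))
s=S["side"];im=cv2.resize(s["pixels"][205:325,210:300,::-1],None,fx=5,fy=5,interpolation=2)
A=np.linspace(0,6.3,60)
for X,r,z in(((.5348,-.3832),.0275,.09),((t[0],t[1]),.019,t[2]-.0775)):
    q=np.array([proj(s,(X[0]+r*np.cos(a),X[1]+r*np.sin(a),z)) for a in A]);cv2.polylines(im,[np.round((q-[210,205]+.5)*5).astype(int)],True,(0,0,255),1)
cv2.imwrite("pics/j3.png",im)
E
```

```text
18.6 [ 0.5351739  -0.38360772  0.22355013] [3.14133038e+00 1.88716214e-03 2.34895915e+00] 0.0373458276160324
top mid_cup [360.1, 166.1, 375.2, 182.6] 0.71 (array([ 0.5335784 , -0.37285301]), np.float64(266.0625))
top small_cup [384.1, 168.5, 393.8, 181.1] 0.46 (array([ 0.51657978, -0.38005383]), np.float64(303.1875))
side mid_cup [255.2, 251.6, 276.2, 281.3] 0.82 (array([ 0.53434621, -0.39134197]), np.float64(47.125))
side small_cup [260.8, 212.6, 274.5, 248.8] 0.7 (array([ 0.53476135, -0.38375616]), np.float64(136.625))
```

View pics/j3.png

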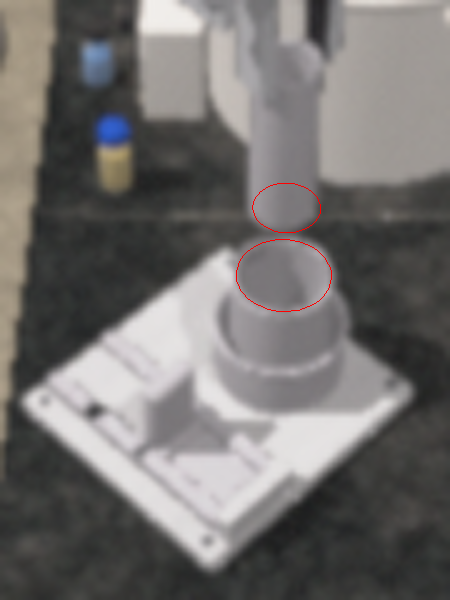

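>>> apply_moves(
  commands=[
    [0,0,0,0,0,-0.02,34],
    [0,0,0,0,0,-0.045,34],
    [0,0,0,0,0,-0.065,34],
    [0,0,0,0,0,-0.085,34],
    [0,0,0,0,0,-0.1,34],
  ],
)

```text
time: 19.3
tool_pos: [0.5348, -0.3833, 0.1215]
ee_rot: [3.141, 0.0, 2.349]
wrist_force: [0.9, 0.2, -0.9]
width: 0.0372
finger_force: 30.0
```

>>> apply_moves(
  commands=[
    [0,0,0,0,0,-0.007,34],
    [0,0,0,0,0,-0.012,34],
    [0,0,0,0,0,-0.017,34],
    [0,0,0,0,0,-0.021,34],
    [0,0,0,0,0,-0.021,34],
  ],
)

```text
time: 19.8
tool_pos: [0.5347, -0.3834, 0.101]
ee_rot: [3.141, -0.0, 2.349]
wrist_force: [-0.6, -0.4, -0.4]
width: 0.0373
finger_force: 30.0
```

>>> apply_moves(
  commands=[
    [0,0,0,0,0,-0.0015,34],
    [0,0,0,0,0,-0.003,34],
    [0,0,0,0,0,-0.0045,34],
    [0,0,0,0,0,-0.0055,34],
    [0,0,0,0,0,-0.006,34],
  ],
)

```text
time: 20.3
tool_pos: [0.535, -0.3836, 0.0956]
ee_rot: [3.141, 0.001, 2.349]
wrist_force: [-0.1, -0.0, 2.3]
width: 0.0376
finger_force: 30.0
```

>>> apply_moves(
  commands=[
    [0,0,0,0,0,-0.0007,34],
    [0,0,0,0,0,-0.0007,34],
    [0,0,0,0,0,0,42],
    [0,0,0,0,0,0,50],
    [0,0,0,0,0,0,60],
  ],
)

```text
time: 20.8
tool_pos: [0.5345, -0.3831, 0.0944]
ee_rot: [3.142, -0.001, 2.349]
wrist_force: [0.3, -0.1, 0.0]
width: 0.0516
finger_force: 0.0
```

>>> apply_moves(
  commands=[
    [0,0,0,0,0,0,62],
    [0,0,0,0,0,0.02,62],
    [0,0,0,0,0,0.06,62],
    [0,0,0,0,0,0.1,62],
    [0,0,0,0,0,0.13,62],
  ],
)

```text
time: 21.3
tool_pos: [0.5351, -0.3836, 0.2278]
ee_rot: [3.141, 0.002, 2.349]
wrist_force: [-0.0, -0.5, 0.4]
width: 0.0581
finger_force: 0.0
```

```bash
python3 - <<'E'
from st import *
np.set_printoptions(precision=4,suppress=True)
S={n:snapshot(n) for n in("top","side")};o=get_obs();t=o["tool_pos"];print(o["time"],t,o["ee_rot"],o["width"],o["joint_positions"])
for q,r,h,z in(("mid_cup",.03,.038,.052),("small_cup",.019,.04,.09)):
    for x in masks_of("side",q)[:1]: print(q,x["extent"],x["score"],fitcyl([(S["side"],x["mask"])],(.534,-.382),r,h,z))
# handle: box top face/silhouette fit
j=np.array([.5348,-.3832]); yaw=-.768
for n in S:
    for x in place_of(n,"handle")[:3]: print(n,"handle",x["pixel"],x["score"],atz(S[n],x["pixel"],.05))
    for x in place_of(n,"mark")[:2]: print(n,"mark",x["pixel"],x["score"],atz(S[n],x["pixel"],.05))
    for x in masks_of(n,"handle")[:2]: print(n,"mask",x["extent"],x["score"],x["mask"].sum())
# band: dark spot on rail z=.024
R=np.array([[np.cos(yaw),-np.sin(yaw)],[np.sin(yaw),np.cos(yaw)]])
for n in S:
    g=cv2.cvtColor(S[n]["pixels"],cv2.COLOR_RGB2GRAY).astype(float)
    o0=j-R@[0,.042]
    xs=np.arange(-90,91,6)
    for y in (-53,-59,-65,-71,-77):
        q=np.array([proj(S[n],(*(o0+R@[x/1e3,y/1e3]),.024)) for x in xs],np.float32)
        print(n,y,cv2.remap(g.astype(np.float32),q[:,:1].copy(),q[:,1:].copy(),1).ravel().astype(int))
E
```

```text
21.4 [ 0.5366 -0.3849  0.2317] [3.1405 0.0111 2.3489] 0.058258457218833735 [-0.7081  0.3283  0.9826  0.0001  1.8195 -1.4861]
mid_cup [216.0, 254.7, 291.3, 321.8] 0.72 (array([ 0.4977, -0.5126]), np.float64(1784.875))
small_cup [261.1, 245.9, 272.3, 266.9] 0.63 (array([ 0.5339, -0.3902]), np.float64(35.25))
top handle [390.4, 200.0] 0.57 [ 0.4669 -0.442   0.05  ]
top mask [390.0, 184.5, 404.6, 200.8] 0.57 164
side handle [245.9, 284.5] 0.53 [ 0.4777 -0.4423  0.05  ]
side mark [233.4, 277.0] 0.63 [ 0.4408 -0.4159  0.05  ]
side mask [243.0, 278.6, 260.1, 304.9] 0.62 270
top -53 [108 107 107 109 104  75  79  78  67 113 115 110 111 114 112 113 126 202
 230 226 230 228 229 206 170 236 245  76  49  60  61]
top -59 [106 109 108 107 104  82  80  83  71 118 119 116 110 109 113 113 121 175
 165 163 163 163 173 142 137 235 234  74  49  59  61]
top -65 [109 112 111 112 100 106  87  86  60 126 123 126 110 112 111 111 116 205
 227 228 230 230 229 232 202 233 241  80  56  83  81]
top -71 [106 110 111 108 103  96  94  93  73 130 131 125 113 113 113 110 118 228
 225 233 231 228 226 222 172 239 191  73  55  94 105]
top -77 [110 110 111 110 108  87  92  93  68 125 130 127 116 112 114 113 115 222
 243 243 236 236 240 224 189 240  79  55  61  87  93]
side -53 [ 51 103 203 224 224 223 224 225 222 207 203 198 174 142 124 128 144 177
 211 215 215 215 215 215 216 218 157 132 115  42  35]
side -59 [ 50 106 205 218 209 211 210 203 190 187 178 187 195 176 133 152 177 181
 211 207 201 211 212 205 213 221 157 133 110  41  34]
side -65 [ 54 122 202 213 207 209 190 114 118 202 211 207 207 199 140 192 209 209
 216 212 208 211 215 214 213 218 160 134 109  44  42]
side -71 [ 48 102 187 195 193 195 184 124 129 189 196 195 200 194 149 173 195 195
 192 197 195 199 199 202 192 173 159 138 111  45  52]
side -77 [ 48  92 176 187 201 201 201 200 200 203 202 198 195 202 199 192 201 202
 203 201 196 204 203 198 195 187 194 183 120  51  52]
```

>>> apply_moves(
  commands=[
    [0,0,-0.14,-0.012,-0.012,0.0,50],
    [0,0,-0.28,-0.025,-0.025,0,40],
    [0,0,-0.42,-0.04,-0.038,0,40],
    [0,0,-0.56,-0.053,-0.05,0,40],
    [0,0,-0.7,-0.0627,-0.0578,0,40],
  ],
)

```text
time: 22.3
tool_pos: [0.471, -0.4418, 0.2241]
ee_rot: [-3.141, -0.001, 1.642]
wrist_force: [-0.4, 0.2, 1.4]
width: 0.0376
finger_force: 0.0
```

>>> apply_moves(
  commands=[
    [0,0,-0.14,0,0,0,40],
    [0,0,-0.28,0,0,0,40],
    [0,0,-0.42,0,0,0,40],
    [0,0,-0.56,0,0,0,40],
    [0,0,-0.7,0,0,-0.02,40],
  ],
)

```text
time: 22.8
tool_pos: [0.473, -0.4423, 0.2077]
ee_rot: [3.136, 0.001, 0.943]
wrist_force: [0.1, -0.1, 0.5]
width: 0.0372
finger_force: 0.0
```

>>> apply_moves(
  commands=[
    [0,0,-0.146,0,0,-0.03,40],
    [0,0,-0.146,0,0,-0.06,40],
    [0,0,-0.146,0,0,-0.085,40],
    [0,0,-0.146,0,0,-0.1,40],
    [0,0,-0.146,0,0,-0.1,40],
  ],
)

```text
time: 23.3
tool_pos: [0.4707, -0.4397, 0.1014]
ee_rot: [-3.135, -0.0, 0.803]
wrist_force: [-0.6, 0.6, 0.7]
width: 0.0374
finger_force: 0.0
```

```bash
python3 - <<'E'
from st import *
np.set_printoptions(precision=4,suppress=True)
S={n:snapshot(n) for n in("top","side")};o=get_obs();t=o["tool_pos"];print(o["time"],t,o["ee_rot"],o["width"])
s=S["side"]
for q in("handle","mark"):
    for n in S:
        for x in place_of(n,q)[:1]: print(n,q,x["pixel"],x["score"],atz(S[n],x["pixel"],.05))
for x in masks_of("side","small_cup")[:1]: print(x["extent"],x["score"],fitcyl([(s,x["mask"])],(.534,-.382),.019,.04,.09))
m=masks_of("side","handle")
j=np.array([.5348,-.3832]); yaw=-.768
R=np.array([[np.cos(yaw),-np.sin(yaw)],[np.sin(yaw),np.cos(yaw)]]);o0=j-R@[0,.042]
if m:
    k=m[0]["mask"];print(m[0]["extent"],k.sum(),m[0]["score"])
    def hm(x,y):
        P=[(*(o0+R@[x+a,y+b]),z) for a in(-.007,.007) for b in(-.017,.017) for z in(.023,.07)]
        return polymask(cv2.convexHull(np.array([proj(s,w) for w in P],np.float32))[:,0])
    # whole mask includes slide foot: use upper image part (rows above base of paddle)
    B=[]
    for x in np.arange(-.02,.012,.002):
        for y in(-.049,-.046,-.043,-.04,-.037):
            h=hm(x,y); B.append(((np.abs(h-k))[:293].sum(),x,y))
    print(sorted(B)[:5])
g=cv2.cvtColor(s["pixels"],cv2.COLOR_RGB2GRAY).astype(np.float32)
xs=np.arange(-70,20,3);print(xs)
for y in(-63,-66,-69,-72):
    q=np.array([proj(s,(*(o0+R@[x/1e3,y/1e3]),.024)) for x in xs],np.float32)
    print(y,cv2.remap(g,q[:,:1].copy(),q[:,1:].copy(),1).ravel().astype(int))
E
```

```text
23.4 [ 0.4723 -0.4414  0.1056] [3.141  0.     0.8028] 0.03774673094381298
top handle [392.0, 200.6] 0.6 [ 0.465  -0.4467  0.05  ]
side handle [246.6, 285.1] 0.76 [ 0.4798 -0.4444  0.05  ]
top mark [382.0, 209.0] 0.67 [ 0.4408 -0.4153  0.05  ]
side mark [234.1, 277.5] 0.58 [ 0.4429 -0.4177  0.05  ]
[257.6, 251.2, 274.4, 268.1] 0.53 (array([ 0.536 , -0.3963]), np.float64(110.0))
[242.0, 277.9, 260.6, 304.3] 284 0.56
[(np.float32(43.0625), np.float64(0.001999999999999981), -0.049), (np.float32(45.0625), np.float64(-1.734723475976807e-17), -0.049), (np.float32(45.875), np.float64(0.003999999999999979), -0.049), (np.float32(49.4375), np.float64(-1.734723475976807e-17), -0.046), (np.float32(51.5625), np.float64(0.001999999999999981), -0.046)]
[-70 -67 -64 -61 -58 -55 -52 -49 -46 -43 -40 -37 -34 -31 -28 -25 -22 -19
 -16 -13 -10  -7  -4  -1   2   5   8  11  14  17]
-63 [197 189 185 188 188 185 161 143 122 130 152 186 199 198 197 194 190 194
 199 195 178 146 142 174 193 198 196 195 203 209]
-66 [207 202 202 204 205 193 164 112  90  96 149 191 208 212 211 208 208 207
 207 203 176 143 147 181 207 208 209 208 210 212]
-69 [203 202 199 202 204 196 169 127  87 105 148 186 202 206 208 208 206 206
 208 200 180 143 145 178 199 205 206 204 204 202]
-72 [186 186 182 186 187 180 170 141 125 128 157 180 186 189 188 186 187 187
 190 191 175 157 147 163 178 182 187 186 183 181]
```

>>> apply_moves(
  commands=[
    [0,0,0,0,0,-0.02,46],
    [0,0,0,0,0,-0.035,46],
    [0,0,0,0,0,-0.05,46],
    [0,0,0,0,0,-0.063,46],
    [0,0,0,0,0,-0.07,46],
  ],
)

```text
time: 24.2
tool_pos: [0.4713, -0.4404, 0.0328]
ee_rot: [-3.139, -0.0, 0.803]
wrist_force: [-0.0, -0.2, -0.2]
width: 0.0433
finger_force: 0.0
```

>>> apply_moves(
  commands=[
    [0,0,0,0,0,0,36],
    [0,0,0,0,0,0,26],
    [0,0,0,0,0,0,20],
    [0,0,0,0,0,0,15],
    [0,0,0,0,0,0,11],
  ],
)

```text
time: 24.7
tool_pos: [0.4709, -0.4401, 0.0361]
ee_rot: [-3.138, 0.0, 0.803]
wrist_force: [-4.4, 4.5, 3.4]
width: 0.0137
finger_force: 30.0
```

>>> apply_moves(
  commands=[
    [0,0,0,0,0,0,10],
    [0,0,0,0,0,0,10],
    [0,0,0,0,0,0,10],
    [0,0,0,0,0,0,10],
    [0,0,0,0,0,0,10],
  ],
)

```text
time: 25.2
tool_pos: [0.4708, -0.4401, 0.0361]
ee_rot: [-3.139, 0.0, 0.803]
wrist_force: [-4.3, 3.9, 3.9]
width: 0.0135
finger_force: 30.0
```

>>> apply_moves(
  commands=[
    [0,0,0,-0.006,0.006,0,10],
    [0,0,0,-0.012,0.0117,0,10],
    [0,0,0,-0.018,0.0175,0,10],
    [0,0,0,-0.024,0.0233,0,10],
    [0,0,0,-0.029,0.0282,0,10],
  ],
)

```text
time: 25.7
tool_pos: [0.4453, -0.4153, 0.0362]
ee_rot: [3.132, 0.0, 0.803]
wrist_force: [5.7, -6.2, -3.1]
width: 0.0131
finger_force: 30.0
```

>>> apply_moves(
  commands=[
    [0,0,0,0,0,0,10],
    [0,0,0,0,0,0,10],
    [0,0,0,0,0,0,10],
    [0,0,0,0,0,0,10],
    [0,0,0,0,0,0,10],
  ],
)

```text
time: 26.2
tool_pos: [0.4454, -0.4154, 0.0362]
ee_rot: [3.133, 0.0, 0.803]
wrist_force: [5.0, -4.6, -2.8]
width: 0.0135
finger_force: 30.0
```

```bash
cat > chk.py <<'E'
from st import *
np.set_printoptions(precision=4,suppress=True)
s=snapshot("side");o=get_obs();t=o["tool_pos"];print(o["time"],t,o["ee_rot"],o["width"],o["finger_force"],o["wrist_force"])
j=np.array([.5348,-.3832]); yaw=-.768
R=np.array([[np.cos(yaw),-np.sin(yaw)],[np.sin(yaw),np.cos(yaw)]]);o0=j-R@[0,.042]
print("travel",(R.T@(t[:2]-[.4708,-.4401]))*1e3)
g=cv2.cvtColor(s["pixels"],cv2.COLOR_RGB2GRAY).astype(np.float32)
xs=np.arange(-70,20,3);print(xs)
for y in(-54,-57,-60,-63,-66,-69,-72):
    q=np.array([proj(s,(*(o0+R@[x/1e3,y/1e3]),.024)) for x in xs],np.float32)
    print(y,cv2.remap(g,q[:,:1].copy(),q[:,1:].copy(),1).ravel().astype(int))
for q in("handle","mark","small_cup"):
    for x in place_of("side",q)[:1]: print(q,x["pixel"],x["score"],atz(s,x["pixel"],.05 if q!="small_cup" else .018))
E
python3 chk.py
```

```text
26.25 [ 0.4454 -0.4154  0.0362] [3.1328 0.0002 0.8027] 0.013466629790986772 30.03404438495636 [ 6.0788 -4.5995 -2.0849]
travel [-35.4483   0.0907]
[-70 -67 -64 -61 -58 -55 -52 -49 -46 -43 -40 -37 -34 -31 -28 -25 -22 -19
 -16 -13 -10  -7  -4  -1   2   5   8  11  14  17]
-54 [197 198 197 196 191 180 164 148 135 126 121 125 136 146 155 169 192 208
 213 214 213 213 213 213 214 213 213 213 213 213]
-57 [191 188 190 190 191 186 174 161 143 132 127 135 151 163 165 182 201 211
 213 213 209 209 209 210 211 212 210 208 208 211]
-60 [182 175 175 179 177 174 168 150 137 124 133 153 175 187 180 179 197 206
 210 209 204 199 201 201 202 205 205 199 199 207]
-63 [181 177 176 180 177 168 148 126 105 110 133 174 203 206 200 196 197 203
 207 207 203 205 207 202 201 204 205 202 204 209]
-66 [188 186 188 192 190 177 151 106  88  94 140 185 207 214 212 208 209 209
 210 210 209 212 212 211 210 209 210 210 210 212]
-69 [193 192 191 196 196 185 159 121  90 107 146 182 201 207 207 206 206 207
 209 207 206 204 204 205 206 207 207 204 204 202]
-72 [184 184 180 184 185 178 166 139 127 132 158 180 186 189 189 185 186 187
 190 193 187 185 184 183 183 182 188 186 182 181]
handle [236.0, 279.0] 0.65 [ 0.4487 -0.423   0.05  ]
mark [234.3, 279.8] 0.69 [ 0.444 -0.426  0.05 ]
small_cup [264.3, 273.8] 0.72 [ 0.5306 -0.3762  0.018 ]
```

>>> apply_moves(
  commands=[
    [0,0,0,-0.001,0.001,0,10],
    [0,0,0,-0.0025,0.0024,0,10],
    [0,0,0,-0.0036,0.0035,0,10],
    [0,0,0,-0.0036,0.0035,0,10],
    [0,0,0,-0.0036,0.0035,0,10],
  ],
)

```text
time: 26.9
tool_pos: [0.4419, -0.412, 0.0362]
ee_rot: [3.132, 0.0, 0.803]
wrist_force: [5.7, -5.5, -3.5]
width: 0.0134
finger_force: 30.0
```

```bash
python3 chk.py | head -2; python3 - <<'E'
from st import *
# fit paddle offset between pulled/shut: handle mask & cup check
for n in("top","side"):
    s=snapshot(n)
    for q in("mid_cup","small_cup","handle","mark"):
        print(n,q,[(np.round(x["pixel"],1),round(x["score"],2)) for x in place_of(n,q)[:1]],[(x["extent"],round(x["score"],2)) for x in masks_of(n,q)[:1]])
    print(n,"exp cups",proj(s,(.5348,-.3832,.015)),proj(s,(.5348,-.3832,.018)),"rim",proj(s,(.5348,-.3832,.13)))
E
```

```text
26.95 [ 0.4419 -0.4121  0.0362] [3.1323 0.0003 0.8027] 0.013527002978337251 30.036679208278656 [ 5.0956 -5.6794 -3.1966]
travel [-40.2549   0.0882]
top mid_cup [(array([364.6, 181.9]), 0.73)] [([359.8, 165.3, 380.5, 186.4], 0.74)]
top small_cup [(array([367. , 180.2]), 0.72)] [([362.0, 171.7, 381.2, 188.5], 0.55)]
top handle [(array([381.4, 208.9]), 0.43)] []
top mark [(array([382.6, 209.7]), 0.57)] [([338.2, 157.5, 401.7, 216.4], 0.68)]
top exp cups [366.74031669 179.51911021] [366.97771971 179.3825262 ] rim [376.61398374 173.83652921]
side mid_cup [(array([262.2, 274.1]), 0.8)] [([255.5, 256.9, 273.9, 279.9], 0.83)]
side small_cup [(array([265.2, 274.7]), 0.54)] [([259.4, 245.8, 274.0, 264.6], 0.72)]
side handle [(array([236., 276.]), 0.64)] [([233.6, 273.1, 253.5, 298.0], 0.56)]
side mark [(array([234.1, 278.6]), 0.77)] [([216.0, 266.0, 292.2, 319.1], 0.92)]
side exp cups [265.69259486 276.3009551 ] [265.71201623 275.64884452] rim [266.4825316  249.80937945]
```

```bash
python3 -c "
from bench import *
print(close_job())"
```

```text
the job is handed in; nothing more can be done
None
```

The job is handed in at about 27 s. The wider cup is bottomed in the jacket and the narrow cup inside it, both lowered and let go. The slide is pulled 40.3 mm (band middle at 40 mm) and its handle is still gripped. My first grip on the wider cup slipped off its rim without moving it; the second attempt held.

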